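# Put the scale's check weights away

## Robot

A 6-joint arm with a two-finger parallel gripper is mounted at the origin on a cart in front of the work surface, level with it; the furniture and walls round the work are solid. World frame = base frame: x ahead of the robot, y to its left, z up, the work surface at z = 0. Lengths are in m, angles in rad, forces in N, time in s.
With the tool pointing down it reaches from about 0.25 to 0.725 m from the base axis. Payload 4 kg.
Tool frame: the origin (TCP) lies on the centre line of the jaws, within the pads' length; the fingertips stand ahead of it and the grasp point (between the pads) lies 11 mm behind it (bot.tip_extent is the z of the fingertips in the tool frame, in m); z points along the fingers, y is the direction in which the jaws open and shut (so a half turn about z gives the same grasp; the last joint's range is limited). The gripper opens to 85 mm and grips with 20 to 120 N. Pads are 22 mm wide; open, the fingers measure 114 mm over their backs; the gripper's body (76 mm by 85 mm) begins 54 mm behind the grasp point. The pads swing forward as they close: fully open they stand 13 mm farther back than shut.
Start: joints at [1.234, 0.241, 0.005, 1.335, 0, 1.571], TCP at [0.165, 0.472, 0.239] pointing down, gripper open.
Joint ranges: [-2.72, 2.72], [-1.05, 1.87], [-1.09, 1.28], [-1.99, 2.15], [-1.42, 1.44], [-3.14, 3.14]. Speed limits (rad/s): [2.79, 2.79, 3.14, 3.14, 3.14, 3.14].

## Interface

Orientations are given as a unit quaternion [x, y, z, w].
In Python, from workcell import bot gives the robot as it stands.
- The arm moves only by the shell command python3 -m jog 'ROWS'. ROWS is JSON, a list that holds one entry, the list of rows, each a list of 7 numbers: the shift along the world's x, y, z in m, then the turn, a rotation vector about the world's x, y, z in degrees, then the closure in counts, from 0 (fully open) to 255 (shut). In form: [[[tx, ty, tz, ax, ay, az, fingers], ...]]. A call has 1 to 10 rows; each row is the pose to reach, as a shift and turn from the pose commanded when the call began; what a row does not reach only later rows make up. A row lasts 1/12 s, in which the tool goes at most 41.7 mm and 7.16 degrees, less where a joint would pass 70% of its speed; a pose out of reach is approached as far as the arm can. A call with a gripper value outside its range is refused whole. The fingers move at their own pace and stop on an object; the grip force is fixed at half the most. Time passes only in rows, so rows that repeat a pose let the fingers close. It gives the time, the measured TCP pose, the force and the opening at its end, in the units of the state.
- bot.get_obs(): the state, without advancing time (a new reading comes with each control period).
- bot.camera(name): name is "scene" or "side" or "wrist"; returns the picture (420x560x3 uint8, blue, green, red); there is no depth.
- bot.camera_model(name): a dict with "K" (3x3 intrinsics, pixels), "T" (4x4, takes a point from camera to world coordinates). Camera axes: x right, y down, z forward; pixel columns grow to the right and rows downward; lengths in m; the calibration is good to about 2 mm. A picture is of the moment at which its call begins: read the wrist's pose just before it. camera_model takes no time and is no camera call; for the wrist camera it gives the pose at the moment of the call.
- bot.job_done(): hands the job in, once; it reports no verdict.
The state is a dict: "clock": time; "joint_pos": joint angles; "joint_vel": joint speeds; "tau": joint torques, N m; "eef_pos": TCP position; "tool_rot": TCP orientation; "ft_force": force on the tool from outside, world axes, zero at the start; "ft_torque": the same for the moment, N m; "grip_width": finger opening in m.
Only numpy, scipy, OpenCV 4.12 (cv2) and the standard library are available. Lean on these libraries where they do the work, as an engineer would, in place of code of your own. Each camera call takes 0.05 s, during which the arm holds its last target. There are 200 camera calls.

## Task

The scale check is done: put the four knobbed steel check weights away, each upright and fully down in the holder whose round recess is made for its size (smallest weight in the smallest recess, and so on up to the largest). Set each one down gently, never dropping it, and leave the timer and the tally counter where they are.

Things in the scene. Friction and masses are not known exactly. Their poses are not given: they have to be found in the camera images.
- weight_50: The smallest and slimmest of four plain steel check weights, 50 g, standing upright and loose: a round body 18 mm across and 25 mm high with a round lifting knob on top, 12 mm across. The knob sits on a thinner neck: its full width runs from 32 to 41 mm above the underside, its top is at 43 mm. Origin: centre of the underside; z points up along the weight's axis. Round, so its yaw does not matter.
- holder_50: Grey plastic holder of the 50 g weight, fixed to the table: a square block 49 x 49 x 14 mm with one round recess with a dark floor in the middle of its top, 27 mm across (the 18 mm weight stands in it with 4.5 mm play all round), 8 mm deep, its rim chamfered 3.5 mm. Origin: centre of the block's underside, under the recess's centre; z up; the recess floor is 6 mm above the origin, the rim 14 mm.
- weight_100: The second smallest of four plain steel check weights, 100 g, standing upright and loose: a round body 28 mm across and 21 mm high with a round lifting knob on top, 14 mm across. The knob sits on a thinner neck: its full width runs from 28 to 37 mm above the underside, its top is at 39 mm. Origin: centre of the underside; z points up along the weight's axis. Round, so its yaw does not matter.
- holder_100: Grey plastic holder of the 100 g weight, fixed to the table: a square block 59 x 59 x 14 mm with one round recess with a dark floor in the middle of its top, 37 mm across (the 28 mm weight stands in it with 4.5 mm play all round), 8 mm deep, its rim chamfered 3.5 mm. Origin: centre of the block's underside, under the recess's centre; z up; the recess floor is 6 mm above the origin, the rim 14 mm.
- weight_200: The second largest of four plain steel check weights, 200 g, standing upright and loose: a round body 40 mm across and 20 mm high with a round lifting knob on top, 18 mm across. The knob sits on a thinner neck: its full width runs from 27 to 36 mm above the underside, its top is at 38 mm. Origin: centre of the underside; z points up along the weight's axis. Round, so its yaw does not matter.
- holder_200: Grey plastic holder of the 200 g weight, fixed to the table: a square block 71 x 71 x 14 mm with one round recess with a dark floor in the middle of its top, 49 mm across (the 40 mm weight stands in it with 4.5 mm play all round), 8 mm deep, its rim chamfered 3.5 mm. Origin: centre of the block's underside, under the recess's centre; z up; the recess floor is 6 mm above the origin, the rim 14 mm.
- weight_500: The largest of four plain steel check weights, 500 g, standing upright and loose: a round body 54 mm across and 28 mm high with a round lifting knob on top, 22 mm across. The knob sits on a thinner neck: its full width runs from 35 to 44 mm above the underside, its top is at 46 mm. Origin: centre of the underside; z points up along the weight's axis. Round, so its yaw does not matter.
- holder_500: Grey plastic holder of the 500 g weight, fixed to the table: a square block 85 x 85 x 14 mm with one round recess with a dark floor in the middle of its top, 63 mm across (the 54 mm weight stands in it with 4.5 mm play all round), 8 mm deep, its rim chamfered 3.5 mm. Origin: centre of the block's underside, under the recess's centre; z up; the recess floor is 6 mm above the origin, the rim 14 mm.
- timer: Round kitchen timer with a green twist top, 68 mm across, 40 mm high, loose, a bystander behind the work. Origin: centre of its underside, z up.
- counter: White hand tally counter, 52 x 55 x 34 mm, loose, a bystander behind the work. Origin: centre of its underside, z up.
There are look-alikes about, which are no part of the job. Leave any pink look-alike of the weight_200 alone.

How it is judged:
By the outcome, as a careful person would: the job done as asked, in the order asked, and still so for the second after the job is handed in, with the robot touching nothing.
It also fails if it takes over 96 s, if anything falls off the work surface, if the arm or the gripper's body presses on something with over 40 N, if the wrist force passes 120 N, or if a joint passes its speed limit or range.

## Working session

There is one attempt and no reset: what is moved stays moved. The work goes in short steps, Python scripts to look and compute and a shell command to move; the robot and the scene stay as the last step left them, time stands still between calls to the robot, and variables do not carry over. Pictures are saved under pics/ and viewed, about 12 in all and at most 16, crops included, and the job is handed in when it is done.

```bash
mkdir -p pics; python3 - <<'E'
from workcell import bot
import cv2
for n in("scene","side","wrist"):
    m=bot.camera_model(n);print(n,m["K"].round(1).tolist() if hasattr(m["K"],'round') else m["K"],m["T"])
    cv2.imwrite(f"pics/{n}0.png",bot.camera(n))
print(bot.get_obs(),bot.tip_extent)
E
```

```text
scene [[384.8, 0.0, 279.9], [0.0, 384.8, 211.7], [0.0, 0.0, 1.0]] [[ 0.6915469  -0.35424895  0.62950026  0.00875733]
 [-0.7220446  -0.36357931  0.58860995 -0.59664069]
 [ 0.02035882 -0.86157865 -0.50721568  0.51039385]
 [ 0.          0.          0.          1.        ]]
side [[519.2, 0.0, 279.9], [0.0, 519.2, 206.6], [0.0, 0.0, 1.0]] [[-8.84282243e-01 -1.77793785e-01  4.31780367e-01  1.92248395e-02]
 [-4.66951784e-01  3.38618626e-01 -8.16880320e-01  1.08902972e+00]
 [-9.72630604e-04 -9.23973374e-01 -3.82455563e-01  5.71019089e-01]
 [ 0.00000000e+00  0.00000000e+00  0.00000000e+00  1.00000000e+00]]
wrist [[340.9, 0.0, 281.8], [0.0, 340.9, 208.2], [0.0, 0.0, 1.0]] [[ 3.29678318e-01  9.09436837e-01  2.53449888e-01  1.00788495e-01]
 [ 9.44093294e-01 -3.17507843e-01 -8.87503310e-02  4.94559104e-01]
 [-2.40493214e-04  2.68539400e-01 -9.63268671e-01  3.73301148e-01]
 [ 0.00000000e+00  0.00000000e+00  0.00000000e+00  1.00000000e+00]]
{'clock': 0.15, 'joint_pos': array([1.23397233e+00, 2.41252208e-01, 4.03287394e-03, 1.33519439e+00,
       3.81808186e-05, 1.57081123e+00]), 'joint_vel': array([ 0.00145311, -0.00418597,  0.00248949,  0.00098939, -0.00029131,
       -0.00036329]), 'tau': array([-2.33366372e-04, -3.72634149e+01,  2.52639109e+01,  1.23261195e-02,
        2.32448394e-05, -3.72512687e-06]), 'eef_pos': array([0.16508143, 0.47146981, 0.238611  ]), 'tool_rot': array([ 1.67624334e-01,  9.85850612e-01, -7.94057412e-04, -1.54365858e-04]), 'ft_force': array([-0.15677665,  0.32462971,  0.72517841]), 'ft_torque': array([ 0.01974231, -0.02537235,  0.0128731 ]), 'grip_width': 0.0857076510426262} 0.008
```

View pics/scene0.png

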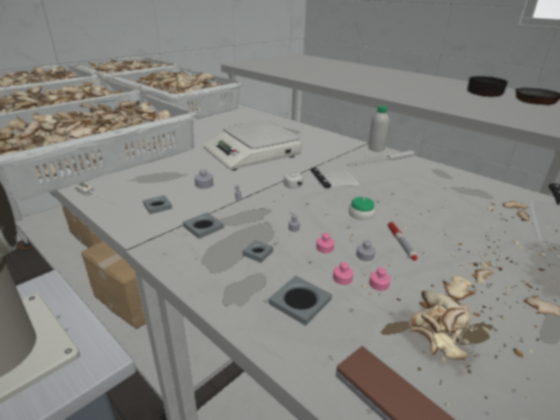

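View pics/side0.png

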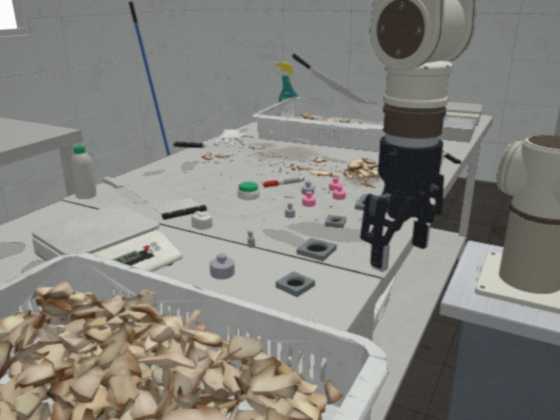

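The scene view shows the weights at 500 (204,180), 50 (238,193), 100 (294,223) and 200 (366,250), with pink look-alikes at (326,243), (343,273) and (380,280). The holders are at (157,204), (203,224), (258,251) and (300,298). I'll measure these from both views.

```bash
cat > h.py <<'E'
from workcell import bot
import cv2, numpy as np
def ray(m,u,v):
    d=m["T"][:3,:3]@np.linalg.inv(m["K"])@[u,v,1]; return m["T"][:3,3],d
def onz(m,u,v,z):
    o,d=ray(m,u,v); return (o+d*(z-o[2])/d[2])[:2]
def proj(m,p):
    c=np.linalg.inv(m["T"])@np.r_[p,1]; q=m["K"]@c[:3]; return q[:2]/q[2]
E
python3 - <<'E'
from h import *
for n in("scene","side"):
    m={k:np.array(v) for k,v in bot.camera_model(n).items() if k in"KT"}
    im=cv2.imread(f"pics/{n}0.png"); i=im.astype(int); V=i.max(2); S=V-i.min(2)
    print(n)
    masks={"recess":((V<58),.006),"weight":((i[...,0]-i[...,1]>6)&(S<60)&(V>60),.015),"block":((V<105)&(V>30)&(i[...,0]>=i[...,2]+4),.012)}
    for k,(M,z) in masks.items():
        N,L,st,c=cv2.connectedComponentsWithStats(M.astype(np.uint8))
        for j in range(1,N):
            x,y,w,h,a=st[j]
            if a<25 or a>4000 or y<140: continue
            P=[onz(m,*q,z) for q in c[j:j+1]][0]
            if -.6<P[1]<.65 and .1<P[0]<.95:
                # metric ground area
                ys,xs=np.where(L==j); A=0
                J=np.array([onz(m,c[j][0]+1,c[j][1],z)-P,onz(m,c[j][0],c[j][1]+1,z)-P])
                print(k,c[j].round(1),(w,h,a),"xy",P.round(3),"eqdiam mm",round(1000*np.sqrt(4/np.pi*a*abs(np.linalg.det(J))),1))
im=cv2.imread("pics/scene0.png")[140:330,130:410]
cv2.imwrite("pics/c1.png",cv2.resize(im,(800,543),interpolation=cv2.INTER_CUBIC))
E
```

```text
scene
recess [320.1 178.1] (np.int32(18), np.int32(18), np.int32(77)) xy [0.868 0.042] eqdiam mm 45.9
recess [  6.5 218.4] (np.int32(16), np.int32(61), np.int32(556)) xy [0.133 0.432] eqdiam mm 88.5
recess [202.9 223.9] (np.int32(17), np.int32(7), np.int32(97)) xy [0.458 0.079] eqdiam mm 36.8
recess [ 25.9 244.4] (np.int32(10), np.int32(5), np.int32(29)) xy [0.13  0.282] eqdiam mm 17.4
recess [ 24.2 264.1] (np.int32(51), np.int32(36), np.int32(1057)) xy [0.105 0.209] eqdiam mm 94.2
recess [300.1 298.4] (np.int32(31), np.int32(20), np.int32(493)) xy [ 0.431 -0.259] eqdiam mm 56.0
recess [215.7 385.3] (np.int32(46), np.int32(43), np.int32(589)) xy [ 0.208 -0.291] eqdiam mm 42.0
recess [135.3 401.4] (np.int32(60), np.int32(46), np.int32(1803)) xy [ 0.114 -0.231] eqdiam mm 68.9
weight [203.8 178. ] (np.int32(13), np.int32(9), np.int32(31)) xy [0.604 0.271] eqdiam mm 28.0
weight [322.5 245.9] (np.int32(18), np.int32(20), np.int32(75)) xy [ 0.583 -0.191] eqdiam mm 28.3
weight [368.5 252.1] (np.int32(10), np.int32(6), np.int32(27)) xy [ 0.636 -0.276] eqdiam mm 16.5
weight [341.4 274.7] (np.
[... 1797 characters left out ...]
xy [0.607 0.253] eqdiam mm 38.8
block [334.4 222.7] (np.int32(17), np.int32(11), np.int32(96)) xy [ 0.473 -0.074] eqdiam mm 45.1
block [426.8 231.3] (np.int32(8), np.int32(26), np.int32(61)) xy [ 0.246 -0.133] eqdiam mm 34.0
block [318.2 244.6] (np.int32(22), np.int32(9), np.int32(52)) xy [0.458 0.063] eqdiam mm 28.9
block [315.7 253.7] (np.int32(39), np.int32(14), np.int32(138)) xy [0.444 0.108] eqdiam mm 44.7
block [222.  272.5] (np.int32(22), np.int32(11), np.int32(139)) xy [0.587 0.282] eqdiam mm 40.5
block [296.5 279.6] (np.int32(19), np.int32(9), np.int32(63)) xy [0.432 0.234] eqdiam mm 26.2
block [295.8 288.6] (np.int32(37), np.int32(14), np.int32(140)) xy [0.418 0.266] eqdiam mm 37.4
```

View pics/c1.png

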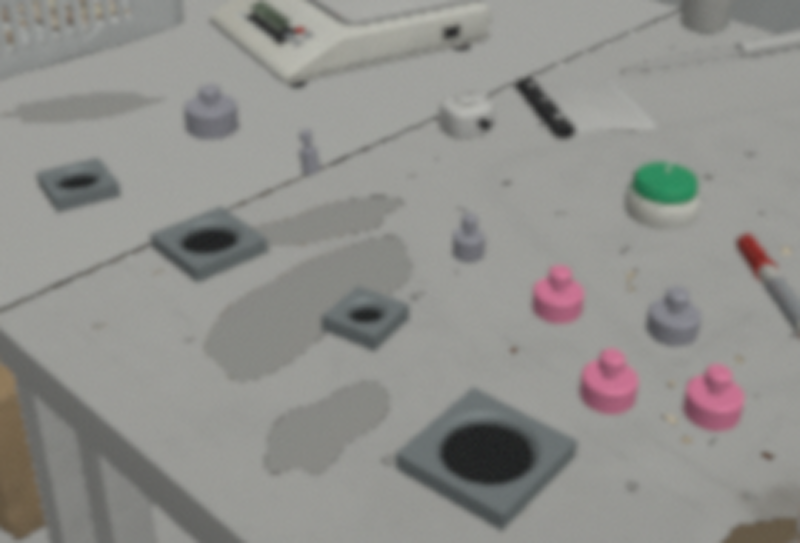

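The crop shows three pinks and four grey weights. By recess size, the holders are A (left) = 100, B = 200, C = 50 and D = 500. Next I'll compute coarse positions by casting rays from both views.

```bash
python3 - <<'E'
from h import *
m=bot.camera_model("scene")
for n,u,v,z in [("w500",209,94,.041),("w50",307,137,.038),("w100",467,220,.034),("w200",677,298,.033),("pk1",560,275,.033),("pk2",611,360,.033),("pk3",717,377,.033),("h100",78,181,.006),("h200",209,240,.006),("h50",367,314,.006),("h500",487,454,.006),("counter",466,110,.02),("timer",664,185,.035)]:
    print(n,onz(m,130+u/2.857,140+v/2.857,z).round(3))
T=bot.camera_model("wrist")["T"];print(bot.get_obs()["eef_pos"],bot.tip_extent)
E
```

```text
w500 [0.592 0.254]
w50 [0.604 0.118]
w100 [ 0.605 -0.084]
w200 [ 0.636 -0.27 ]
pk1 [ 0.597 -0.188]
pk2 [ 0.539 -0.278]
pk3 [ 0.575 -0.34 ]
h100 [0.433 0.245]
h200 [0.458 0.078]
h50 [ 0.481 -0.093]
h500 [ 0.43 -0.26]
counter [0.785 0.078]
timer [ 0.774 -0.167]
[0.16508143 0.47146981 0.238611  ] 0.008
```

```bash
R='[0.335,-0.371,0,0,0,19.3,255]'; python3 -m jog '[[[0.335,-0.371,0,0,0,19.3,255],[0.335,-0.371,0,0,0,19.3,255],[0.335,-0.371,0,0,0,19.3,255],[0.335,-0.371,0,0,0,19.3,255],[0.335,-0.371,0,0,0,19.3,255],[0.335,-0.371,0,0,0,19.3,255],[0.335,-0.371,0,0,0,19.3,255],[0.335,-0.371,0,0,0,19.3,255],[0.335,-0.371,0,0,0,19.3,255],[0.335,-0.371,0,0,0,19.3,255]]]'; python3 -c "
from workcell import bot;print(bot.tip_extent)"
```

```text
clock: 0.98
eef_pos: [0.4379, 0.1691, 0.2392]
tool_rot: [0.0, 1.0, 0.0, -0.0]
ft_force: [0.5, 1.3, -0.5]
grip_width: -0.0001
0.008
```

```bash
python3 -m jog '[[[0.06,-0.14,0,0,0,0,255],[0.06,-0.14,0,0,0,0,255],[0.06,-0.14,0,0,0,0,255],[0.06,-0.14,0,0,0,0,255],[0.06,-0.14,0,0,0,0,255],[0.06,-0.14,0,0,0,0,255]]]'; python3 - <<'E'
from h import *
import pickle
o=bot.get_obs();m=bot.camera_model("wrist")
im=bot.camera("wrist");cv2.imwrite("pics/w1.png",im);pickle.dump((o,m),open("w1.pkl","wb"))
s=bot.camera("side");ms=bot.camera_model("side")
print(o["eef_pos"],m["T"][:3,3])
p=[proj(ms,o["eef_pos"]+[0,0,-d]) for d in(0,.008,.021)];print(p)
u,v=map(int,p[0]);c=s[v-50:v+40,u-60:u+60]
cv2.imwrite("pics/s1.png",cv2.resize(c,None,fx=5,fy=5))
E
```

```text
clock: 1.48
eef_pos: [0.4972, 0.0296, 0.2388]
tool_rot: [0.002, 1.0, 0.0, -0.001]
ft_force: [0.2, 1.6, -0.3]
grip_width: -0.0002
[0.49717781 0.02955236 0.238756  ] [0.4291638  0.03023351 0.37361951]
[array([311.28140646, 147.3728163 ]), array([311.20495846, 150.71626856]), array([311.08155713, 156.11322406])]
```

View pics/w1.png

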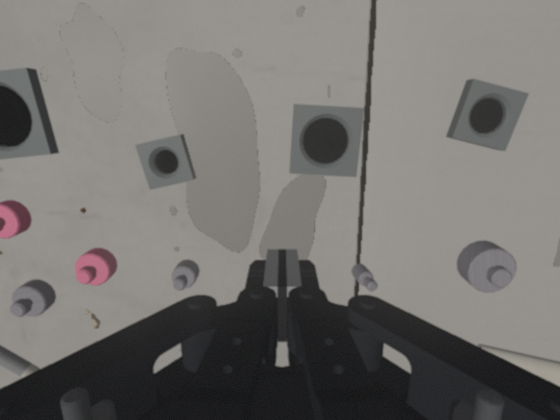

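View pics/s1.png

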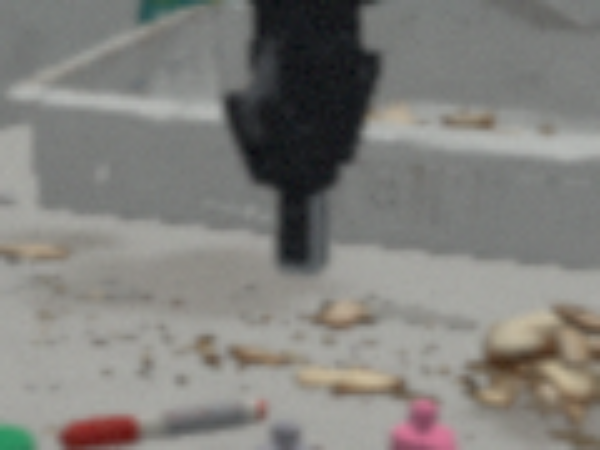

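Tip extent holds for the shut fingers: they end 8 mm past the TCP. In the wrist view the recesses are 50 at (165,161), 200 at (325,139), 100 at (487,115) and 500 at the left edge. The knobs of the 50 and 100 are near (368,283) and (180,283).

```bash
cat >> h.py <<'E'
def recess(im,m,lo=50,amin=150):
    M=(im.max(2)<lo).astype(np.uint8);N,L,st,c=cv2.connectedComponentsWithStats(M);out=[]
    for j in range(1,N):
        x,y,w,h,a=st[j]
        if a<amin or a>15000 or .6>w/h or w/h>1.6 or a<.6*w*h: continue
        P=onz(m,*c[j],.008);J=np.array([onz(m,c[j][0]+1,c[j][1],.008)-P,onz(m,c[j][0],c[j][1]+1,.008)-P])
        out.append((c[j].round(1).tolist(),P.round(4).tolist(),round(1000*np.sqrt(4/np.pi*a*abs(np.linalg.det(J))),1)))
    return out
E
python3 - <<'E'
from h import *
import pickle
o,m=pickle.load(open("w1.pkl","rb"));im=cv2.imread("pics/w1.png")
for t in(45,55): print(t,*recess(im,m,t),sep="\n")
for n,u,v,z in[("w50",369,284,.042),("w100",180,283,.038),("w500",499,277,.045),("w200",19,310,.037),("pk",85,275,.037)]:print(n,onz(m,u,v,z).round(4))
E
```

```text
45
55
([486.1, 115.2], [0.4315, 0.2424], np.float64(32.3))
([324.9, 140.2], [0.4565, 0.0763], np.float64(45.3))
([166.1, 161.3], [0.4782, -0.0932], np.float64(23.2))
w50 [0.6064 0.1242]
w100 [ 0.6066 -0.0804]
w500 [0.5971 0.2609]
w200 [ 0.6398 -0.2631]
pk [ 0.5972 -0.1828]
```

```bash
python3 -m jog '[[[0.109,0.094,-0.12,0,0,0,90],[0.109,0.094,-0.12,0,0,0,90],[0.109,0.094,-0.12,0,0,0,90],[0.109,0.094,-0.12,0,0,0,90],[0.109,0.094,-0.12,0,0,0,90],[0.109,0.094,-0.12,0,0,0,90],[0.109,0.094,-0.12,0,0,0,90]]]'; python3 - <<'E'
from h import *
o=bot.get_obs();m=bot.camera_model("wrist")
im=bot.camera("wrist");cv2.imwrite("pics/w2.png",im);
print(o["eef_pos"],m["T"][:3,3],proj(m,o["eef_pos"]),proj(m,o["eef_pos"]*[1,1,0]+[0,0,.042]))
c=im[150:330,180:400];cv2.imwrite("pics/w2c.png",cv2.resize(c,None,fx=3.5,fy=3.5,interpolation=cv2.INTER_CUBIC)[:600])
E
```

```text
clock: 2.17
eef_pos: [0.6046, 0.127, 0.1178]
tool_rot: [-0.002, 1.0, -0.0, -0.002]
ft_force: [-0.4, 0.8, 0.2]
grip_width: 0.0551
[0.60455723 0.12696234 0.11781951] [0.53688372 0.12729573 0.25286562] [280.13990498 275.76984861] [280.61885002 222.42498414]
```

View pics/w2c.png

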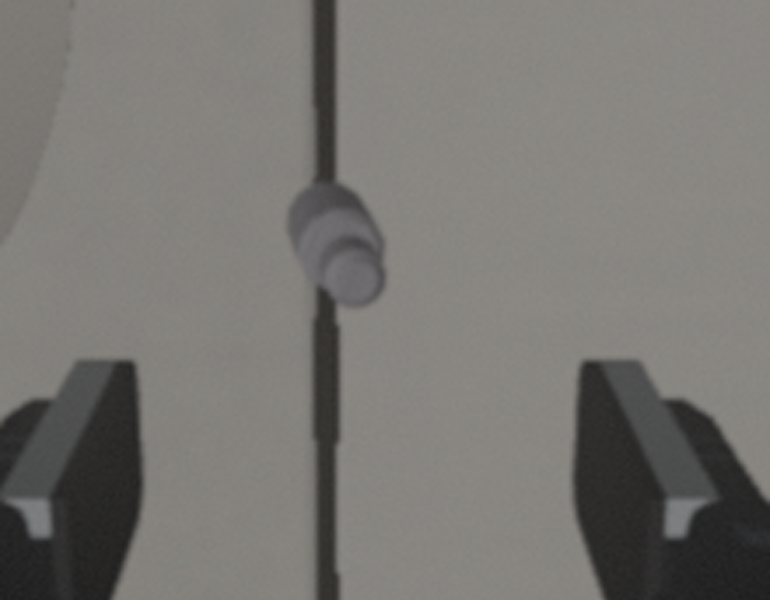

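```bash
python3 - <<'E'
from h import *
o=bot.get_obs();m=bot.camera_model("wrist");print(o["clock"],o["eef_pos"],o["joint_vel"].round(3));print(m["T"].round(4))
P=onz(m,281.1,228,.043);print(P,proj(m,[*P,0]),proj(m,[*P,.025]))
im=cv2.imread("pics/w2.png")
im=bot.camera("wrist");o=bot.get_obs()
i=im.astype(int);M=((i[...,0]-i[...,1]>4)).astype(np.uint8)
N,L,st,c=cv2.connectedComponentsWithStats(M)
for j in range(1,N):
    if st[j][4]>100:print(st[j],c[j])
c=im[150:330,180:400];cv2.imwrite("pics/w3c.png",cv2.resize(c,None,fx=3.5,fy=3.5,interpolation=cv2.INTER_CUBIC)[:600])
E
```

```text
2.2167 [0.60503678 0.12617461 0.11937972] [-0.024 -0.042  0.001 -0.001 -0.002 -0.001]
[[-0.0033  0.9635  0.2678  0.537 ]
 [ 1.      0.0029  0.0019  0.1266]
 [ 0.001   0.2678 -0.9635  0.2543]
 [ 0.      0.      0.      1.    ]]
[0.60920946 0.12655078] [281.15560073 210.0419583 ] [281.12560866 219.72886126]
```

View pics/w3c.png

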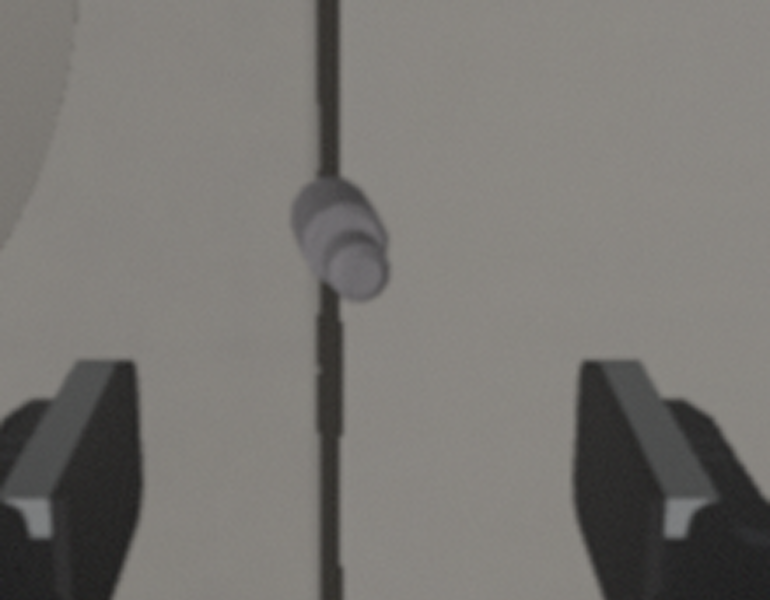

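The knob top is at about (282,227), under the jaws. The 50 seems to lean slightly towards +y, which is in the jaw plane, so the flat pads will straighten it. I'll descend in two steps.

```bash
python3 -m jog '[[[0.004,0.001,-0.05,0,0,0,110],[0.004,0.001,-0.05,0,0,0,110],[0.004,0.001,-0.05,0,0,0,110],[0.004,0.001,-0.05,0,0,0,110],[0.004,0.001,-0.05,0,0,0,110]]]'; python3 - <<'E'
from h import *
m=bot.camera_model("wrist");im=bot.camera("wrist");o=bot.get_obs()
print(o["eef_pos"],o["joint_vel"].round(3))
print(proj(m,o["eef_pos"]*[1,1,0]+[0,0,.043]))
c=im[170:350,180:400];cv2.imwrite("pics/w4c.png",cv2.resize(c,None,fx=3.3,fy=3.3,interpolation=cv2.INTER_CUBIC))
E
```

```text
clock: 2.68
eef_pos: [0.611, 0.1258, 0.0718]
tool_rot: [0.0, 1.0, 0.0, 0.002]
ft_force: [-0.0, 0.9, 0.2]
grip_width: 0.0485
[0.61131632 0.12596969 0.07187993] [ 0.001  0.001  0.002 -0.005  0.001  0.   ]
[280.5160522  250.50957829]
```

View pics/w4c.png

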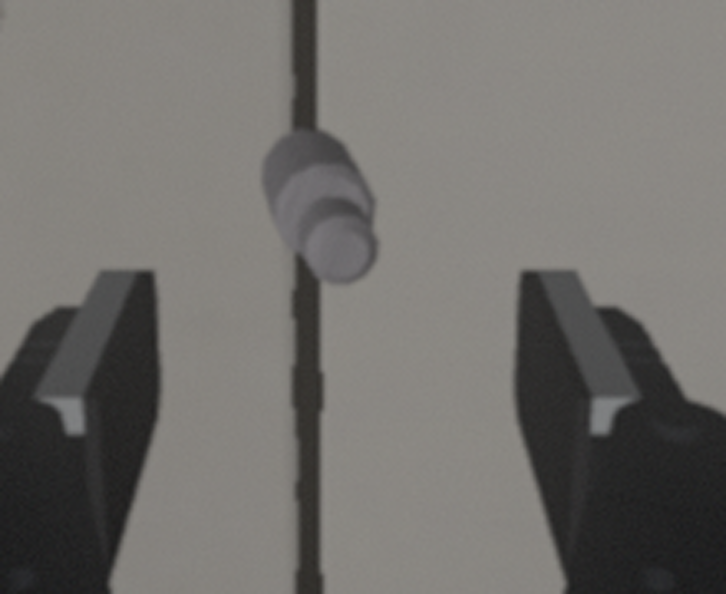

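Knob at about (283,245), TCP projected at (281,250), so I correct by −2.5 mm in x and +1 mm in y, descend and close.

```bash
python3 -m jog '[[[-0.0025,0.001,-0.034,0,0,0,110],[-0.0025,0.001,-0.034,0,0,0,110],[-0.0025,0.001,-0.034,0,0,0,110],[-0.0025,0.001,-0.034,0,0,0,110],[-0.0025,0.001,-0.034,0,0,0,255],[-0.0025,0.001,-0.034,0,0,0,255],[-0.0025,0.001,-0.034,0,0,0,255],[-0.0025,0.001,-0.034,0,0,0,255],[-0.0025,0.001,-0.034,0,0,0,255]]]'
```

```text
clock: 3.48
eef_pos: [0.6085, 0.127, 0.0365]
tool_rot: [0.0, 1.0, 0.0, 0.001]
ft_force: [0.6, -0.5, 4.2]
grip_width: 0.0086
```

```bash
python3 -m jog '[[[0,0,0.0,0,0,0,255],[0,0,0.002,0,0,0,255],[0,0,0.004,0,0,0,255],[0,0,0.006,0,0,0,255]]]'; python3 - <<'E'
from h import *
m=bot.camera_model("wrist");im=bot.camera("wrist");o=bot.get_obs()
print(o["eef_pos"],o["grip_width"])
c=im[170:350,180:400];a=cv2.resize(c,None,fx=1.8,fy=1.8,interpolation=cv2.INTER_CUBIC)
s=bot.camera("side");p=proj(bot.camera_model("side"),o["eef_pos"]);print(p);u,v=map(int,p)
b=cv2.resize(s[v-35:v+30,u-40:u+40],(398,324),interpolation=cv2.INTER_CUBIC)
cv2.imwrite("pics/w5.png",np.hstack([a,b]))
E
```

```text
clock: 3.82
eef_pos: [0.607, 0.127, 0.0409]
tool_rot: [-0.0, 1.0, -0.0, -0.001]
ft_force: [-0.0, -0.6, -0.4]
grip_width: 0.0085
[0.60733203 0.12705975 0.04135266] 0.008667717069188568
[250.53189711 231.27866704]
```

View pics/w5.png

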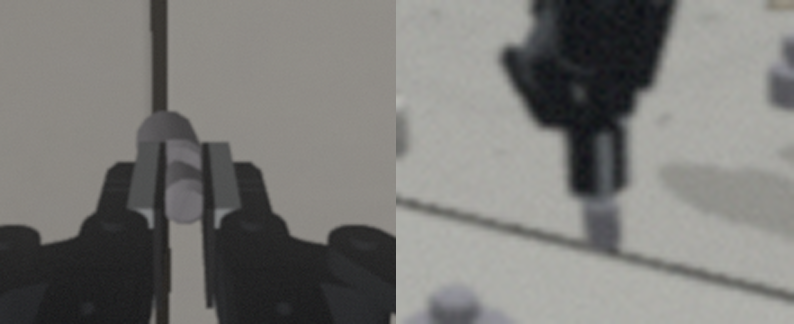

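```bash
python3 -m jog '[[[0,0,0.03,0,0,0,255],[-0.02,-0.035,0.05,0,0,0,255],[-0.129,-0.22,0.06,0,0,0,255],[-0.129,-0.22,0.06,0,0,0,255],[-0.129,-0.22,0.06,0,0,0,255],[-0.129,-0.22,0.06,0,0,0,255],[-0.129,-0.22,0.06,0,0,0,255],[-0.129,-0.22,0.06,0,0,0,255],[-0.129,-0.22,0.06,0,0,0,255],[-0.129,-0.22,0.06,0,0,0,255]]]'; cat >> h.py <<'E'
def trio(fn,dz=.03):
    o=bot.get_obs();p=o["eef_pos"]-[0,0,dz];t=[]
    for n in("wrist","side","scene"):
        m=bot.camera_model(n);im=bot.camera(n);u,v=proj(m,p).astype(int) if n!="wrist" else (282,260)
        r=(105,90) if n=="wrist" else (35,30)
        u=max(r[0],min(559-r[0],u));v=max(r[1],min(419-r[1],v))
        t.append(cv2.resize(im[v-r[1]:v+r[1],u-r[0]:u+r[0]],(266,228) if n!="wrist" else (530,454),interpolation=cv2.INTER_CUBIC))
        if n=="wrist": cv2.imwrite(fn.replace(".png","_w.png"),im); mw=m
    b=np.zeros((456,266,3),np.uint8);b[:228]=t[1];b[228:]=t[2]
    a=np.zeros((456,530,3),np.uint8);a[:454]=t[0]
    cv2.imwrite(fn,np.hstack([a,b]));print(o["eef_pos"].round(4),o["grip_width"],"crop wrist origin (177,170) scale 2.524")
    return o,mw
E
python3 -c "
from h import *
trio('pics/t1.png')"
```

```text
clock: 4.75
eef_pos: [0.4788, -0.0933, 0.1015]
tool_rot: [0.001, 1.0, 0.0, 0.0]
ft_force: [1.9, 0.2, 0.2]
grip_width: 0.0087
[ 0.4788 -0.0933  0.1015] 0.00866429473907712 crop wrist origin (177,170) scale 2.524
```

View pics/t1.png

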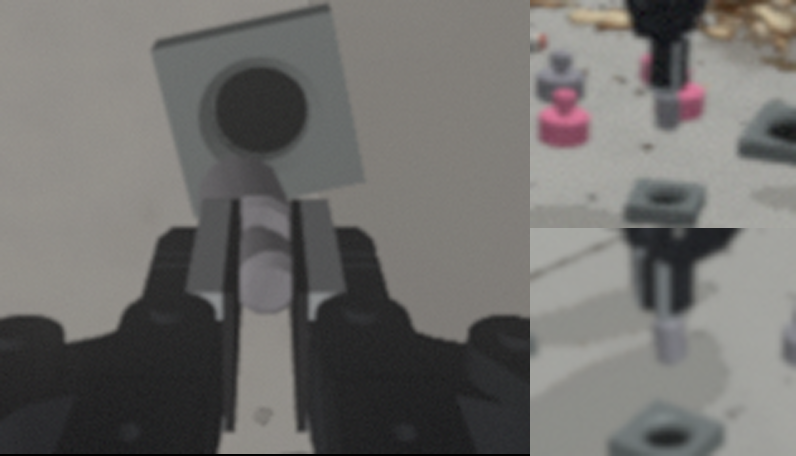

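The weight is held with its knob between the pads, and it still leans about 6.5° with the bottom towards −y. The recess floor is at crop (262,110), which matches the expected spot. I'll tilt the tool +6.5° about x to bring the weight upright, then check.

```bash
python3 - <<'E'
from h import *
m=bot.camera_model("wrist");im=cv2.imread("pics/t1_w.png")
print(onz(m,177+262/2.524,170+110/2.524,.008),recess(im,m,58,400))
E
python3 -m jog '[[[-0.001,0.0005,-0.03,6.5,0,0,255],[-0.001,0.0005,-0.03,6.5,0,0,255],[-0.001,0.0005,-0.03,6.5,0,0,255],[-0.001,0.0005,-0.03,6.5,0,0,255],[-0.001,0.0005,-0.03,6.5,0,0,255]]]'
python3 -c "
from h import *
trio('pics/t2.png',.015)"
```

```text
[ 0.47895332 -0.09170813] [([34.0, 144.7], [0.432, -0.2545], np.float64(56.5)), ([528.6, 182.5], [0.4565, 0.077], np.float64(45.4)), ([279.9, 213.2], [0.4787, -0.0923], np.float64(24.5))]
clock: 5.32
eef_pos: [0.4785, -0.0918, 0.0721]
tool_rot: [-0.001, 0.998, 0.056, 0.001]
ft_force: [0.4, -0.0, -0.1]
grip_width: 0.0087
[ 0.4785 -0.0918  0.0721] 0.008732287039805353 crop wrist origin (177,170) scale 2.524
```

View pics/t2.png

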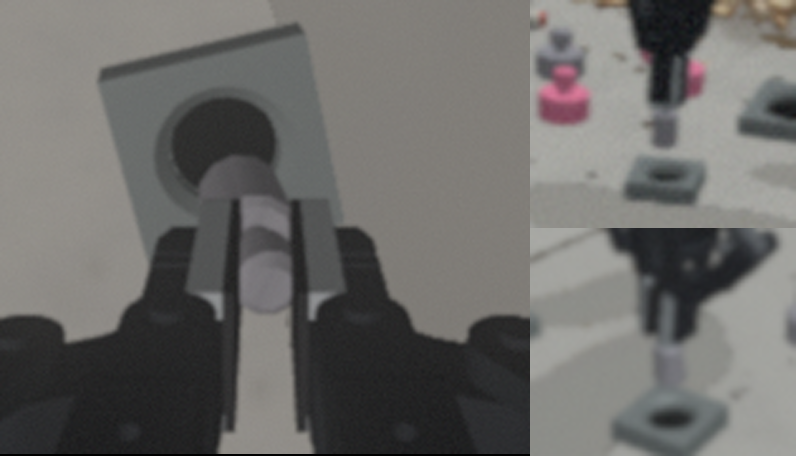

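Upright above the recess in the side view. Lowering gently.

```bash
python3 -m jog '[[[0,-0.0005,-0.010,0,0,0,255],[0,-0.0005,-0.018,0,0,0,255],[0,-0.0005,-0.023,0,0,0,255],[0,-0.0005,-0.025,0,0,0,255],[0,-0.0005,-0.026,0,0,0,255],[0,-0.0005,-0.027,0,0,0,255],[0,-0.0005,-0.028,0,0,0,255],[0,-0.0005,-0.028,0,0,0,255]]]'; python3 -m jog '[[[0,0,-0.001,0,0,0,255],[0,0,-0.002,0,0,0,255],[0,0,-0.002,0,0,0,255]]]'
```

```text
clock: 6.13
eef_pos: [0.4779, -0.0931, 0.0437]
tool_rot: [0.0, 0.998, 0.057, 0.0]
ft_force: [-0.5, 0.9, 0.9]
grip_width: 0.0084
clock: 6.38
eef_pos: [0.479, -0.0933, 0.0435]
tool_rot: [-0.0, 0.998, 0.057, 0.002]
ft_force: [-2.6, 0.9, 13.5]
grip_width: 0.0086
```

```bash
python3 -m jog '[[[0,0,0.001,0,0,0,255],[0,0,0.001,0,0,0,140],[0,0,0.001,0,0,0,140],[0,0,0.001,0,0,0,140],[0,0,0.001,0,0,0,140],[0,0,0.03,0,0,0,140],[0,0,0.05,-3,0,0,110],[0.06,0.013,0.075,-6.5,0,0,100],[0.06,0.013,0.075,-6.5,0,0,100],[0.06,0.013,0.075,-6.5,0,0,100]]]'; python3 -m jog '[[[0.069,0,0,0,0,0,80],[0.069,0,0,0,0,0,80],[0.069,0,0,0,0,0,80],[0.069,0,0,0,0,0,80],[0.069,0,0,0,0,0,80],[0.069,0,0,0,0,0,80]]]'
python3 - <<'E'
from h import *
o=bot.get_obs();m=bot.camera_model("wrist");im=bot.camera("wrist")
print(o["eef_pos"],o["tool_rot"].round(4),proj(m,o["eef_pos"]*[1,1,0]+[0,0,.039]))
a=cv2.resize(im[100:310,170:400],None,fx=2,fy=2,interpolation=cv2.INTER_CUBIC)
s=bot.camera("side")
p=proj(bot.camera_model("side"),[.479,-.093,.03]);u,v=map(int,p)
b=cv2.resize(s[v-30:v+30,u-25:u+25],(330,420),interpolation=cv2.INTER_CUBIC)
cv2.imwrite("pics/t3.png",np.hstack([a,b]))
E
```

```text
clock: 7.22
eef_pos: [0.5438, -0.0788, 0.1192]
tool_rot: [-0.002, 1.0, -0.0, 0.005]
ft_force: [1.2, 0.5, -0.3]
grip_width: 0.052
clock: 7.72
eef_pos: [0.6051, -0.0801, 0.1158]
tool_rot: [0.0, 1.0, 0.0, -0.001]
ft_force: [-0.3, 0.2, 0.3]
grip_width: 0.0586
[ 0.60512878 -0.08011339  0.11583485] [ 2.e-04  1.e+00  1.e-04 -1.e-03] [280.51967063 221.78586051]
```

View pics/t3.png

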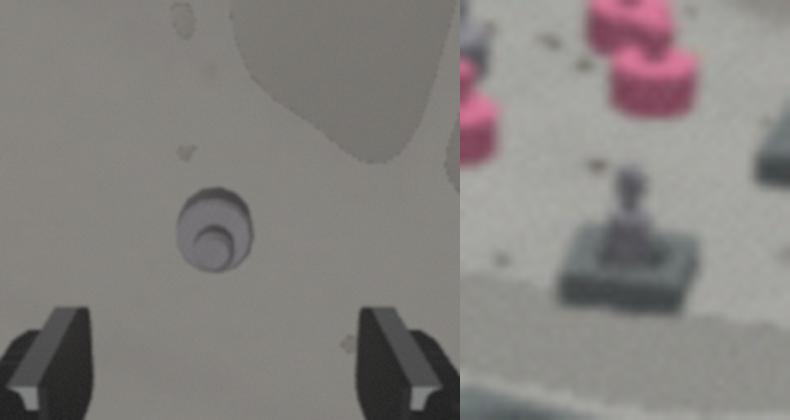

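The 50 stands upright in its holder. The 100 shows no lean, and its knob is at about (276,225). I'll correct by (+2.2, −3.5) mm, then grasp.

```bash
python3 -m jog '[[[0.002,-0.0035,-0.04,0,0,0,110],[0.002,-0.0035,-0.06,0,0,0,110],[0.002,-0.0035,-0.06,0,0,0,110],[0.002,-0.0035,-0.06,0,0,0,110],[0.002,-0.0035,-0.06,0,0,0,110],[0.002,-0.0035,-0.06,0,0,0,110]]]'
```

```text
clock: 8.32
eef_pos: [0.61, -0.0837, 0.0586]
tool_rot: [-0.0, 1.0, -0.0, 0.002]
ft_force: [0.1, 0.1, -0.2]
grip_width: 0.0486
```

```bash
python3 -m jog '[[[-0.0015,0,-0.015,0,0,0,110],[-0.0015,0,-0.0255,0,0,0,110],[-0.0015,0,-0.0255,0,0,0,110],[-0.0015,0,-0.0255,0,0,0,255],[-0.0015,0,-0.0255,0,0,0,255],[-0.0015,0,-0.0255,0,0,0,255],[-0.0015,0,-0.0255,0,0,0,255],[-0.0015,0,-0.0255,0,0,0,255]]]'; for i in 1 2 3; do python3 -m jog '[[[0,0,0,0,0,0,255]]]'; done; python3 -m jog '[[[0,0,0.015,0,0,0,255],[0,0,0.04,0,0,0,255],[0,0,0.08,0,0,0,255],[0,0,0.08,0,0,0,255],[0,0,0.08,0,0,0,255]]]'
```

```text
clock: 8.98
eef_pos: [0.6079, -0.0836, 0.0318]
tool_rot: [-0.0, 1.0, -0.0, 0.001]
ft_force: [-0.0, -0.2, 3.1]
grip_width: 0.011
clock: 9.07
eef_pos: [0.6079, -0.0836, 0.0318]
tool_rot: [-0.0, 1.0, -0.0, 0.001]
ft_force: [0.9, -0.2, 4.5]
grip_width: 0.0106
clock: 9.15
eef_pos: [0.6079, -0.0836, 0.0318]
tool_rot: [-0.0, 1.0, -0.0, 0.001]
ft_force: [-0.5, 0.2, 6.0]
grip_width: 0.0111
clock: 9.23
eef_pos: [0.6079, -0.0836, 0.0318]
tool_rot: [-0.0, 1.0, -0.0, 0.001]
ft_force: [0.2, -0.2, 4.8]
grip_width: 0.0107
clock: 9.65
eef_pos: [0.6089, -0.0837, 0.1134]
tool_rot: [-0.0, 1.0, -0.0, 0.003]
ft_force: [-0.1, 0.6, -1.6]
grip_width: 0.0105
```

```bash
python3 -m jog '[[[-0.177,0.327,0,0,0,0,255],[-0.177,0.327,0,0,0,0,255],[-0.177,0.327,0,0,0,0,255],[-0.177,0.327,0,0,0,0,255],[-0.177,0.327,0,0,0,0,255],[-0.177,0.327,0,0,0,0,255],[-0.177,0.327,0,0,0,0,255],[-0.177,0.327,0,0,0,0,255],[-0.177,0.327,0,0,0,0,255],[-0.177,0.327,0,0,0,0,255]]]'; python3 -m jog '[[[0,0,0,0,0,0,255],[0,0,0,0,0,0,255],[0,0,0,0,0,0,255]]]';python3 - <<'E'
from h import *
o,m=trio("pics/t4.png")
print(recess(cv2.imread("pics/t4_w.png"),m,58,300))
E
```

```text
clock: 10.48
eef_pos: [0.4255, 0.2482, 0.1092]
tool_rot: [-0.004, 1.0, 0.001, -0.002]
ft_force: [-0.0, -1.1, -1.1]
grip_width: 0.0106
clock: 10.73
eef_pos: [0.4301, 0.2423, 0.11]
tool_rot: [0.001, 1.0, -0.001, -0.001]
ft_force: [-0.1, 0.5, -0.5]
grip_width: 0.0108
[0.4301 0.2423 0.11  ] 0.010809810796658367 crop wrist origin (177,170) scale 2.524
[([280.1, 210.0], [0.4293, 0.2418], np.float64(31.9)), ([55.2, 246.3], [0.4572, 0.0743], np.float64(47.8))]
```

View pics/t4.png

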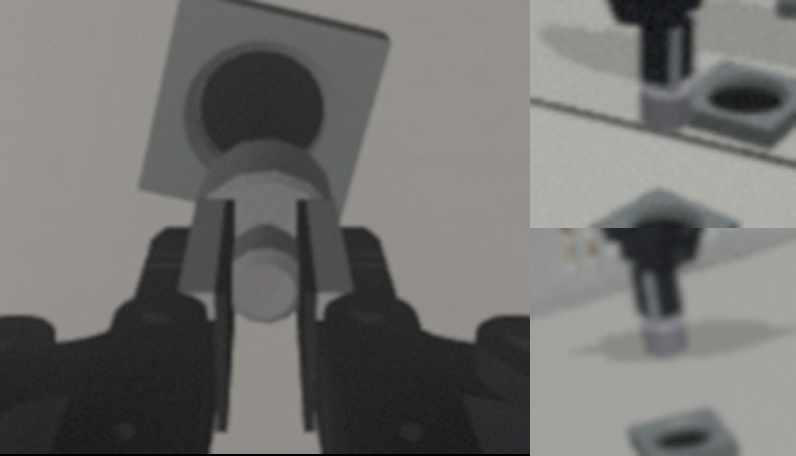

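Held upright and over the recess: dark disc centre at about crop (262,108), i.e. (0.431, 0.242). Lowering it.

```bash
python3 -m jog '[[[0.001,0,-0.03,0,0,0,255],[0.001,0,-0.05,0,0,0,255],[0.001,0,-0.06,0,0,0,255],[0.001,0,-0.064,0,0,0,255],[0.001,0,-0.067,0,0,0,255],[0.001,0,-0.068,0,0,0,255],[0.001,0,-0.069,0,0,0,255],[0.001,0,-0.07,0,0,0,255],[0.001,0,-0.07,0,0,0,255]]]'; python3 -m jog '[[[0,0,-0.001,0,0,0,255],[0,0,-0.002,0,0,0,255],[0,0,-0.002,0,0,0,255]]]'
```

```text
clock: 11.63
eef_pos: [0.4315, 0.2438, 0.0414]
tool_rot: [-0.0, 1.0, 0.0, 0.001]
ft_force: [0.3, 0.4, -0.7]
grip_width: 0.0111
clock: 11.88
eef_pos: [0.431, 0.2435, 0.0388]
tool_rot: [-0.0, 1.0, 0.0, 0.0]
ft_force: [0.1, 0.8, -0.8]
grip_width: 0.011
```

```bash
python3 -m jog '[[[0,-0.001,-0.0007,0,0,0,255],[0,-0.001,-0.0014,0,0,0,255],[0,-0.001,-0.0014,0,0,0,255]]]';  python3 -m jog '[[[0,0,-0.001,0,0,0,255],[0,0,-0.001,0,0,0,255]]]'
```

```text
clock: 12.13
eef_pos: [0.4312, 0.2425, 0.0378]
tool_rot: [0.0, 1.0, 0.0, 0.0]
ft_force: [-1.3, -1.1, 4.2]
grip_width: 0.0106
clock: 12.3
eef_pos: [0.4314, 0.2426, 0.0378]
tool_rot: [0.0, 1.0, 0.0, 0.0]
ft_force: [-3.5, -2.4, 9.7]
grip_width: 0.0107
```

Seated (10 N contact at the expected height). Releasing, then on to the 200.

```bash
python3 -m jog '[[[0,0,0.001,0,0,0,255],[0,0,0.001,0,0,0,140],[0,0,0.001,0,0,0,140],[0,0,0.001,0,0,0,140],[0,0,0.001,0,0,0,140],[0,0,0.03,0,0,0,140],[0,0,0.06,0,0,0,110],[0.02,-0.04,0.1,0,0,0,100],[0.04,-0.08,0.1,0,0,0,100],[0.05,-0.12,0.1,0,0,0,100]]]'; python3 -m jog '[[[0.157,-0.387,0,0,0,0,100],[0.157,-0.387,0,0,0,0,100],[0.157,-0.387,0,0,0,0,100],[0.157,-0.387,0,0,0,0,100],[0.157,-0.387,0,0,0,0,100],[0.157,-0.387,0,0,0,0,100],[0.157,-0.387,0,0,0,0,100],[0.157,-0.387,0,0,0,0,100],[0.157,-0.387,0,0,0,0,100],[0.157,-0.387,0,0,0,0,100]]]'; python3 -m jog '[[[0,0,-0.01,0,0,0,100],[0,0,-0.01,0,0,0,100],[0,0,-0.01,0,0,0,100],[0,0,-0.01,0,0,0,100]]]'
cat >> h.py <<'E'
def hover(fn,z,hold=None):
    o=bot.get_obs();m=bot.camera_model("wrist");im=bot.camera("wrist");cv2.imwrite(fn.replace(".png","_w.png"),im)
    print(o["eef_pos"],o["tool_rot"].round(4),"tcp at z:",proj(m,o["eef_pos"]*[1,1,0]+[0,0,z]),"crop origin (170,100) x2")
    a=cv2.resize(im[100:310,170:400],None,fx=2,fy=2,interpolation=cv2.INTER_CUBIC)
    u,v=map(int,proj(bot.camera_model("side"),hold));s=bot.camera("side")
    b=cv2.resize(s[v-30:v+30,u-25:u+25],(330,420),interpolation=cv2.INTER_CUBIC)
    cv2.imwrite(fn,np.hstack([a,b]))
E
python3 -c "
from h import *
hover('pics/t5.png',.038,[.4315,.2425,.03])"
```

```text
clock: 13.13
eef_pos: [0.4791, 0.1393, 0.1384]
tool_rot: [-0.002, 1.0, 0.001, 0.004]
ft_force: [1.5, 0.4, -0.4]
grip_width: 0.0517
clock: 13.97
eef_pos: [0.6328, -0.2495, 0.1349]
tool_rot: [0.0, 1.0, 0.0, -0.0]
ft_force: [1.4, 0.3, -0.1]
grip_width: 0.052
clock: 14.3
eef_pos: [0.6319, -0.2461, 0.125]
tool_rot: [-0.001, 1.0, 0.0, -0.001]
ft_force: [0.3, 0.1, -0.3]
grip_width: 0.052
[ 0.6319176  -0.24606173  0.12502387] [-6.e-04  1.e+00  4.e-04 -8.e-04] tcp at z: [280.41045961 217.1432609 ] crop origin (170,100) x2
```

View pics/t5.png

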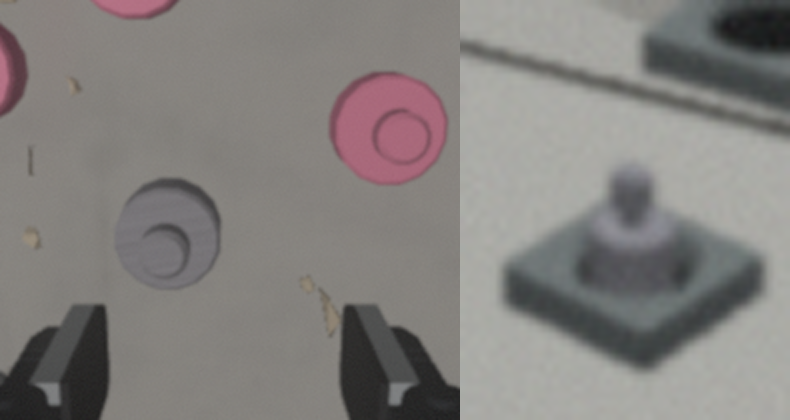

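The 100 is seated upright. The 200's knob is at about (252,226), so shift (+6.5, −20) mm. The pink one is clear of the right finger.

```bash
python3 -m jog '[[[0.0065,-0.02,0,0,0,0,110],[0.0065,-0.02,-0.03,0,0,0,110],[0.0065,-0.02,-0.065,0,0,0,110],[0.0065,-0.02,-0.065,0,0,0,110],[0.0065,-0.02,-0.065,0,0,0,110],[0.0065,-0.02,-0.065,0,0,0,110]]]';python3 - <<'E'
from h import *
o=bot.get_obs();m=bot.camera_model("wrist");im=bot.camera("wrist");cv2.imwrite("pics/t6_w.png",im)
print(proj(m,o["eef_pos"]*[1,1,0]+[0,0,.038]))
g=cv2.GaussianBlur(cv2.cvtColor(im,cv2.COLOR_BGR2GRAY),(5,5),0)
r=341*.009/.165
c=cv2.HoughCircles(g[180:330,200:360],cv2.HOUGH_GRADIENT,1,15,param1=40,param2=10,minRadius=int(r-4),maxRadius=int(r+4))
print(r,[] if c is None else (c[0][:4]+[200,180,0]))
E
```

```text
clock: 14.9
eef_pos: [0.6398, -0.2668, 0.0622]
tool_rot: [-0.001, 1.0, -0.0, 0.001]
ft_force: [-0.7, 0.4, 0.6]
grip_width: 0.0484
[280.30473081 253.56235411]
18.599999999999998 [[281.5        247.5         17.70000076]
 [285.5        219.5         21.39999962]
 [268.5        222.5         18.10000038]]
```

```bash
python3 -m jog '[[[-0.002,0,-0.015,0,0,0,110],[-0.002,0,-0.0295,0,0,0,110],[-0.002,0,-0.0295,0,0,0,110],[-0.002,0,-0.0295,0,0,0,255],[-0.002,0,-0.0295,0,0,0,255],[-0.002,0,-0.0295,0,0,0,255],[-0.002,0,-0.0295,0,0,0,255],[-0.002,0,-0.0295,0,0,0,255]]]'; python3 -m jog '[[[0,0,0,0,0,0,255],[0,0,0,0,0,0,255],[0,0,0,0,0,0,255]]]'; python3 -m jog '[[[0,0,0.015,0,0,0,255],[0,0,0.04,0,0,0,255],[0,0,0.08,0,0,0,255],[0,0,0.085,0,0,0,255],[0,0,0.085,0,0,0,255]]]'
```

```text
clock: 15.62
eef_pos: [0.6385, -0.2678, 0.0333]
tool_rot: [-0.0, 1.0, -0.001, 0.002]
ft_force: [-0.6, 0.5, 5.6]
grip_width: 0.0147
clock: 15.87
eef_pos: [0.6385, -0.2678, 0.0333]
tool_rot: [-0.0, 1.0, -0.001, 0.002]
ft_force: [-0.9, 0.7, 6.2]
grip_width: 0.015
clock: 16.28
eef_pos: [0.6396, -0.2687, 0.1203]
tool_rot: [0.0, 1.0, -0.002, 0.004]
ft_force: [-0.9, 0.6, -2.7]
grip_width: 0.015
```

```bash
python3 -m jog '[[[-0.1825,0.3455,0,0,0,0,255],[-0.1825,0.3455,0,0,0,0,255],[-0.1825,0.3455,0,0,0,0,255],[-0.1825,0.3455,0,0,0,0,255],[-0.1825,0.3455,0,0,0,0,255],[-0.1825,0.3455,0,0,0,0,255],[-0.1825,0.3455,0,0,0,0,255],[-0.1825,0.3455,0,0,0,0,255],[-0.1825,0.3455,0,0,0,0,255],[-0.1825,0.3455,0,0,0,0,255]]]'; python3 -m jog '[[[0,0,0,0,0,0,255],[0,0,0,0,0,0,255],[0,0,0,0,0,0,255],[0,0,0,0,0,0,255]]]';python3 - <<'E'
from h import *
o,m=trio("pics/t7.png");im=cv2.imread("pics/t7_w.png")
M=(im.max(2)<58).astype(np.uint8);N,L,st,c=cv2.connectedComponentsWithStats(M)
for j in range(1,N):
    x,y,w,h,a=st[j]
    if a>500:
        v=y+w/2*.97; print(st[j],c[j],onz(m,x+w/2,v,.008))
E
```

```text
clock: 17.12
eef_pos: [0.4498, 0.0812, 0.114]
tool_rot: [-0.002, 1.0, 0.001, -0.003]
ft_force: [0.0, 0.4, -1.8]
grip_width: 0.0143
clock: 17.45
eef_pos: [0.4548, 0.0771, 0.1153]
tool_rot: [0.001, 1.0, -0.0, -0.0]
ft_force: [0.6, -0.5, -1.9]
grip_width: 0.0149
[0.4548 0.0771 0.1153] 0.014885715598770308 crop wrist origin (177,170) scale 2.524
[ 248  181   63   45 1889] [278.47644256 201.56961355] [0.45682573 0.07625476]
[    0   193   560   227 51477] [280.95599977 364.75641549] [0.70264372 0.07611006]
```

Numerically consistent: recess at (0.4568, 0.0763). Lowering.

```bash
python3 -m jog '[[[0.0015,-0.0008,-0.03,0,0,0,255],[0.0015,-0.0008,-0.055,0,0,0,255],[0.0015,-0.0008,-0.065,0,0,0,255],[0.0015,-0.0008,-0.069,0,0,0,255],[0.0015,-0.0008,-0.071,0,0,0,255],[0.0015,-0.0008,-0.072,0,0,0,255],[0.0015,-0.0008,-0.073,0,0,0,255],[0.0015,-0.0008,-0.073,0,0,0,255]]]'; python3 -m jog '[[[0,0,-0.001,0,0,0,255],[0,0,-0.002,0,0,0,255],[0,0,-0.002,0,0,0,255]]]'; python3 -m jog '[[[0,0,-0.0007,0,0,0,255],[0,0,-0.0014,0,0,0,255],[0,0,-0.0014,0,0,0,255]]]'
```

```text
clock: 18.27
eef_pos: [0.4569, 0.0773, 0.0436]
tool_rot: [0.0, 1.0, 0.0, 0.001]
ft_force: [-0.0, -0.2, -2.0]
grip_width: 0.0149
clock: 18.52
eef_pos: [0.4562, 0.0773, 0.0411]
tool_rot: [-0.0, 1.0, 0.0, 0.0]
ft_force: [0.0, -0.6, -1.7]
grip_width: 0.0148
clock: 18.77
eef_pos: [0.4561, 0.0773, 0.0394]
tool_rot: [-0.0, 1.0, 0.0, 0.0]
ft_force: [0.9, 0.1, -2.0]
grip_width: 0.0151
```

```bash
python3 -m jog '[[[0,0,-0.0007,0,0,0,255],[0,0,-0.001,0,0,0,255]]]';  python3 -m jog '[[[0,0,-0.001,0,0,0,255],[0,0,-0.001,0,0,0,255]]]'
```

```text
clock: 18.93
eef_pos: [0.4562, 0.0775, 0.0392]
tool_rot: [-0.0, 1.0, 0.0, 0.0]
ft_force: [-2.7, 0.6, 8.6]
grip_width: 0.0149
clock: 19.1
eef_pos: [0.4562, 0.0776, 0.0391]
tool_rot: [-0.0, 1.0, 0.0, 0.0]
ft_force: [-3.9, 0.4, 12.9]
grip_width: 0.0146
```

Seated. Releasing, then on to the 500.

```bash
python3 -m jog '[[[0,0,0.002,0,0,0,255],[0,0,0.002,0,0,0,140],[0,0,0.002,0,0,0,140],[0,0,0.002,0,0,0,140],[0,0,0.002,0,0,0,120],[0,0,0.03,0,0,0,110],[0,0,0.06,0,0,0,100],[0,0,0.09,0,0,0,90],[0.02,0.02,0.09,0,0,0,80],[0.04,0.05,0.09,0,0,0,80]]]'; python3 -m jog '[[[0.10,0.133,0,0,0,0,80],[0.10,0.133,0,0,0,0,80],[0.10,0.133,0,0,0,0,80],[0.10,0.133,0,0,0,0,80],[0.10,0.133,0,0,0,0,80],[0.10,0.133,0,0,0,0,80],[0.10,0.133,0,0,0,0,80],[0.10,0.133,0,0,0,0,80]]]'
python3 -c "
from h import *
hover('pics/t8.png',.046,[.4565,.0765,.03])"
```

```text
clock: 19.93
eef_pos: [0.4977, 0.1263, 0.1301]
tool_rot: [0.002, 1.0, 0.0, 0.002]
ft_force: [1.0, 0.5, 1.0]
grip_width: 0.0589
clock: 20.6
eef_pos: [0.5952, 0.2591, 0.1273]
tool_rot: [0.0, 1.0, -0.0, -0.001]
ft_force: [1.0, -0.3, -0.0]
grip_width: 0.0587
[0.59517118 0.25914184 0.12727881] [ 4.e-04  1.e+00 -4.e-04 -6.e-04] tcp at z: [280.64782471 219.60734123] crop origin (170,100) x2
```

View pics/t8.png

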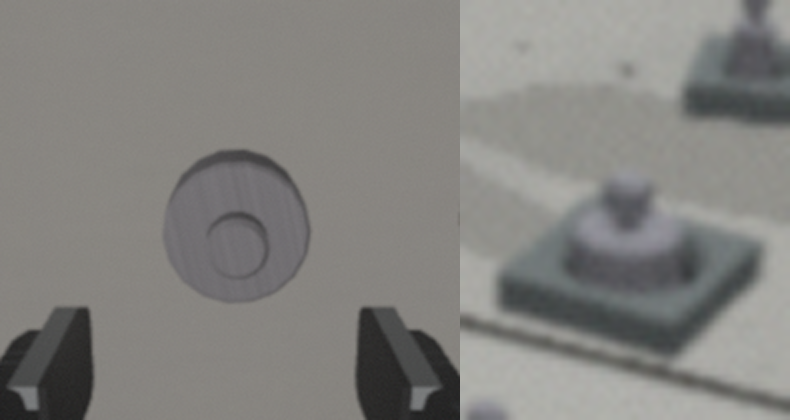

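The 200 is seated upright. The 500's knob is at about (289,224), so shift (+3, +5) mm and descend.

```bash
python3 -m jog '[[[0.003,0.005,-0.03,0,0,0,100],[0.003,0.005,-0.058,0,0,0,100],[0.003,0.005,-0.058,0,0,0,100],[0.003,0.005,-0.058,0,0,0,100],[0.003,0.005,-0.058,0,0,0,100],[0.003,0.005,-0.058,0,0,0,100]]]';python3 - <<'E'
from h import *
o=bot.get_obs();m=bot.camera_model("wrist");im=bot.camera("wrist");cv2.imwrite("pics/t9_w.png",im)
print(proj(m,o["eef_pos"]*[1,1,0]+[0,0,.046]))
g=cv2.GaussianBlur(cv2.cvtColor(im,cv2.COLOR_BGR2GRAY),(5,5),0)
r=341*.011/.165
c=cv2.HoughCircles(g[180:330,200:360],cv2.HOUGH_GRADIENT,1,15,param1=40,param2=10,minRadius=int(r-5),maxRadius=int(r+5))
print(r,[] if c is None else (c[0][:4]+[200,180,0]))
E
```

```text
clock: 21.2
eef_pos: [0.6004, 0.2654, 0.0721]
tool_rot: [0.0, 1.0, 0.001, 0.002]
ft_force: [0.2, -0.2, 1.2]
grip_width: 0.0518
[280.17362863 251.97966273]
22.73333333333333 [[277.5        244.5         22.10000038]
 [295.5        247.5         25.20000076]
 [294.5        212.5         24.        ]
 [260.5        209.5         20.39999962]]
```

```bash
python3 -m jog '[[[-0.0025,-0.0015,-0.015,0,0,0,100],[-0.0025,-0.0015,-0.032,0,0,0,100],[-0.0025,-0.0015,-0.032,0,0,0,100],[-0.0025,-0.0015,-0.032,0,0,0,255],[-0.0025,-0.0015,-0.032,0,0,0,255],[-0.0025,-0.0015,-0.032,0,0,0,255],[-0.0025,-0.0015,-0.032,0,0,0,255],[-0.0025,-0.0015,-0.032,0,0,0,255]]]'; python3 -m jog '[[[0,0,0,0,0,0,255],[0,0,0,0,0,0,255],[0,0,0,0,0,0,255]]]'; python3 -m jog '[[[0,0,0.01,0,0,0,255],[0,0,0.025,0,0,0,255],[0,0,0.05,0,0,0,255],[0,0,0.085,0,0,0,255],[0,0,0.085,0,0,0,255],[0,0,0.085,0,0,0,255]]]'
```

```text
clock: 21.92
eef_pos: [0.5977, 0.264, 0.0394]
tool_rot: [0.0, 1.0, 0.0, 0.001]
ft_force: [-1.4, -1.6, 6.3]
grip_width: 0.0186
clock: 22.17
eef_pos: [0.5977, 0.2641, 0.0394]
tool_rot: [0.0, 1.0, 0.0, 0.001]
ft_force: [-0.7, -1.7, 6.6]
grip_width: 0.0187
clock: 22.67
eef_pos: [0.5981, 0.2646, 0.1249]
tool_rot: [-0.0, 1.0, 0.001, 0.002]
ft_force: [-0.6, -1.1, -6.3]
grip_width: 0.0188
```

```bash
python3 -m jog '[[[-0.012,-0.038,0,0,0,0,255],[-0.024,-0.076,0,0,0,0,255],[-0.036,-0.114,0,0,0,0,255],[-0.048,-0.152,0,0,0,0,255],[-0.06,-0.19,0,0,0,0,255],[-0.072,-0.228,0,0,0,0,255],[-0.084,-0.266,0,0,0,0,255],[-0.096,-0.304,0,0,0,0,255],[-0.108,-0.342,0,0,0,0,255],[-0.12,-0.38,0,0,0,0,255]]]'; python3 -m jog '[[[-0.012,-0.035,0,0,0,0,255],[-0.024,-0.07,0,0,0,0,255],[-0.036,-0.105,0,0,0,0,255],[-0.046,-0.139,0,0,0,0,255],[-0.046,-0.139,0,0,0,0,255],[-0.046,-0.139,0,0,0,0,255],[-0.046,-0.139,0,0,0,0,255],[-0.046,-0.139,0,0,0,0,255]]]';python3 - <<'E'
from h import *
o,m=trio("pics/t10.png");im=cv2.imread("pics/t10_w.png")
M=(im.max(2)<58).astype(np.uint8);N,L,st,c=cv2.connectedComponentsWithStats(M)
for j in range(1,N):
    x,y,w,h,a=st[j]
    if a>500:
        v=y+w/2*.97; print(st[j],c[j],onz(m,x+w/2,v,.008))
E
```

```text
clock: 23.5
eef_pos: [0.4738, -0.1173, 0.1205]
tool_rot: [-0.0, 1.0, 0.001, -0.002]
ft_force: [0.4, -1.5, -3.9]
grip_width: 0.0184
clock: 24.17
eef_pos: [0.4299, -0.2538, 0.1213]
tool_rot: [-0.001, 1.0, 0.001, -0.001]
ft_force: [-0.9, 0.3, -5.2]
grip_width: 0.0191
[ 0.4299 -0.2538  0.1213] 0.019115126101866102 crop wrist origin (177,170) scale 2.524
[ 234  169   80   53 2185] [270.50709382 189.45675057] [ 0.43055659 -0.25859434]
[    0   250   560   170 51210] [279.64219879 365.63712166] [ 0.76065187 -0.25381303]
```

View pics/t10.png

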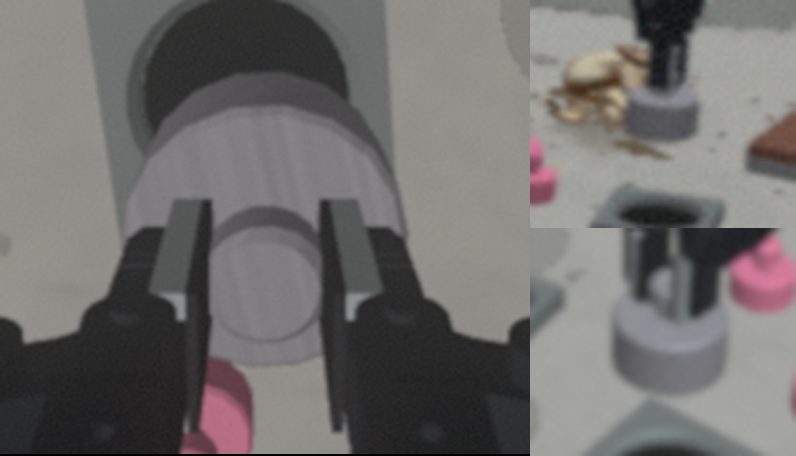

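Held upright. Recess centre is at crop x≈247, giving (0.431, −0.258), so shift (+1, −4.7) mm and lower.

```bash
python3 -m jog '[[[0.001,-0.0047,0,0,0,0,255],[0.001,-0.0047,-0.03,0,0,0,255],[0.001,-0.0047,-0.055,0,0,0,255],[0.001,-0.0047,-0.063,0,0,0,255],[0.001,-0.0047,-0.067,0,0,0,255],[0.001,-0.0047,-0.07,0,0,0,255],[0.001,-0.0047,-0.071,0,0,0,255],[0.001,-0.0047,-0.072,0,0,0,255],[0.001,-0.0047,-0.072,0,0,0,255]]]'; python3 -m jog '[[[0,0,-0.001,0,0,0,255],[0,0,-0.002,0,0,0,255],[0,0,-0.002,0,0,0,255]]]'; python3 -m jog '[[[0,0,-0.0007,0,0,0,255],[0,0,-0.001,0,0,0,255]]]'
```

```text
clock: 25.07
eef_pos: [0.4324, -0.2604, 0.0515]
tool_rot: [-0.0, 1.0, -0.001, 0.001]
ft_force: [-0.5, -0.0, -5.5]
grip_width: 0.0186
clock: 25.32
eef_pos: [0.4317, -0.26, 0.0487]
tool_rot: [-0.0, 1.0, -0.0, 0.0]
ft_force: [0.3, 0.1, -4.6]
grip_width: 0.0187
clock: 25.48
eef_pos: [0.4315, -0.26, 0.0475]
tool_rot: [-0.0, 1.0, -0.0, 0.0]
ft_force: [-0.6, -0.8, -5.4]
grip_width: 0.0186
```

```bash
python3 -m jog '[[[0,0.001,-0.0007,0,0,0,255],[0,0.001,-0.0014,0,0,0,255],[0,0.001,-0.0017,0,0,0,255]]]';  python3 -m jog '[[[0,0,-0.0007,0,0,0,255],[0,0,-0.0007,0,0,0,255]]]';  python3 -m jog '[[[0,0,-0.0005,0,0,0,255],[0,0,-0.0005,0,0,0,255]]]'
```

```text
clock: 25.73
eef_pos: [0.4317, -0.2594, 0.0469]
tool_rot: [0.0, 1.0, -0.001, 0.0]
ft_force: [-3.0, 0.5, 6.7]
grip_width: 0.019
clock: 25.9
eef_pos: [0.4317, -0.2594, 0.0468]
tool_rot: [0.0, 1.0, -0.001, 0.0]
ft_force: [-3.4, 0.3, 9.3]
grip_width: 0.0185
clock: 26.07
eef_pos: [0.4317, -0.2595, 0.0468]
tool_rot: [0.0, 1.0, -0.001, 0.001]
ft_force: [-5.8, 1.3, 12.2]
grip_width: 0.0188
```

Contact on the recess floor (underside is below the chamfer). Releasing, retreating and checking.

```bash
python3 -m jog '[[[0,0,0.001,0,0,0,255],[0,0,0.001,0,0,0,140],[0,0,0.001,0,0,0,140],[0,0,0.001,0,0,0,140],[0,0,0.001,0,0,0,120],[0,0,0.03,0,0,0,110],[0,0,0.06,0,0,0,100],[0,0.01,0.1,0,0,0,100],[0,0.05,0.14,0,0,0,80],[0,0.09,0.18,0,0,0,80]]]'; python3 -m jog '[[[0.02,0.16,0.05,0,0,0,80],[0.02,0.16,0.05,0,0,0,80],[0.02,0.16,0.05,0,0,0,80],[0.02,0.16,0.05,0,0,0,80],[0.02,0.16,0.05,0,0,0,80],[0.02,0.16,0.05,0,0,0,80],[0.02,0.16,0.05,0,0,0,80]]]';python3 - <<'E'
from h import *
w=bot.camera("wrist");s=bot.camera("side");cv2.imwrite("pics/fs.png",s);cv2.imwrite("pics/fw.png",w)
a=w[0:330];b=cv2.resize(s[165:300,180:390],(400,257),interpolation=cv2.INTER_CUBIC)
c=bot.camera("scene");cv2.imwrite("pics/fc.png",c);c=cv2.resize(c[150:330,130:410],(400,257),interpolation=cv2.INTER_CUBIC)
out=np.vstack([np.hstack([b,c]),cv2.resize(w[:330],(800,330))]);cv2.imwrite("pics/final.png",out);print(bot.get_obs()["eef_pos"])
E
```

```text
clock: 26.9
eef_pos: [0.4319, -0.1901, 0.2053]
tool_rot: [0.001, 1.0, -0.0, 0.001]
ft_force: [0.4, 0.1, 0.1]
grip_width: 0.059
clock: 27.48
eef_pos: [0.4515, -0.03, 0.2532]
tool_rot: [-0.001, 1.0, -0.0, -0.0]
ft_force: [0.1, -0.1, -0.3]
grip_width: 0.0582
[ 0.45105402 -0.03126729  0.25272975]
```

The viewer's limit is reached, so I'll check numerically.

```bash
python3 - <<'E'
from h import *
m=bot.camera_model("wrist");w=cv2.imread("pics/fw.png");g=cv2.GaussianBlur(cv2.cvtColor(w,cv2.COLOR_BGR2GRAY),(3,3),0)
for n,xy,kz,kr,bz,br in[("50",(.479,-.0925),.049,6,.031,9),("100",(.4314,.2425),.045,7,.027,14),("200",(.4567,.077),.044,9,.026,20),("500",(.431,-.2585),.052,11,.034,27)]:
    for lab,z,r in(("knob",kz,kr),("body",bz,br)):
        u,v=proj(m,[*xy,z]);d=(np.linalg.inv(m["T"])@[*xy,z,1])[2];R=341*r/1000/d;h=int(R+14)
        u0,v0=int(max(0,u-h)),int(max(0,v-h));c=cv2.HoughCircles(g[v0:int(v+h),u0:int(u+h)],cv2.HOUGH_GRADIENT,1,4,param1=50,param2=7,minRadius=max(3,int(R-2)),maxRadius=int(R+3))
        print(n,lab,"R",round(R,1),[(onz(m,*(q[:2]+[u0,v0]),z).round(4).tolist(),round(float(q[2]),1)) for q in c[0][:2]] if c is not None else None)
for n in("scene","side"):
    a=cv2.imread(f"pics/{n}0.png");b=cv2.imread({"scene":"pics/fc.png","side":"pics/fs.png"}[n]);M=bot.camera_model(n)
    for k,p in(("timer",(.774,-.167,.02)),("counter",(.785,.078,.02)),("pk1",(.597,-.187,.02)),("pk2",(.539,-.278,.02)),("pk3",(.575,-.34,.02))):
        u,v=proj(M,p).astype(int);print(n,k,(u,v),"mean diff",cv2.absdiff(a,b)[v-12:v+12,u-12:u+12].mean().round(2))
E
```

```text
50 knob R 5.8 [([0.4731, -0.0923], 7.4), ([0.4678, -0.089], 7.4)]
50 body R 8.3 [([0.4701, -0.0887], 8.2), ([0.4779, -0.0956], 7.1)]
100 knob R 7.0 [([0.43, 0.2401], 7.3), ([0.431, 0.2312], 4.6)]
100 body R 13.2 [([0.4324, 0.232], 15.4), ([0.4346, 0.2441], 15.4)]
200 knob R 8.7 [([0.4566, 0.0754], 7.1), ([0.4566, 0.0795], 8.2)]
200 body R 18.5 [([0.4528, 0.075], 20.4), ([0.4571, 0.0775], 18.0)]
500 knob R 11.2 [([0.4332, -0.2616], 11.1), ([0.4322, -0.2516], 9.6)]
500 body R 26.1 [([0.4276, -0.256], 27.3), ([0.4214, -0.2518], 27.3)]
scene timer (np.int64(361), np.int64(209)) mean diff 2.59
scene counter (np.int64(293), np.int64(178)) mean diff 3.18
scene pk1 (np.int64(325), np.int64(240)) mean diff 3.07
scene pk2 (np.int64(343), np.int64(271)) mean diff 3.05
scene pk3 (np.int64(379), np.int64(277)) mean diff 3.02
side timer (np.int64(253), np.int64(189)) mean diff 11.3
side counter (np.int64(202), np.int64(218)) mean diff 11.3
side pk1 (np.int64(309), np.int64(197)) mean diff 16.37
side pk2 (np.int64(339), np.int64(191)) mean diff 12.5
side pk3 (np.int64(336), np.int64(182)) mean diff 12.51
```

The scene camera shows the bystanders and pinks unchanged. The 500's knob is nearest the edge of its play (3.8 mm off centre), so I'll check that one from closer.

```bash
python3 -m jog '[[[0.03,-0.228,-0.06,0,0,0,0],[0.03,-0.228,-0.06,0,0,0,0],[0.03,-0.228,-0.06,0,0,0,0],[0.03,-0.228,-0.06,0,0,0,0],[0.03,-0.228,-0.06,0,0,0,0],[0.03,-0.228,-0.06,0,0,0,0],[0.03,-0.228,-0.06,0,0,0,0],[0.03,-0.228,-0.06,0,0,0,0],[0.03,-0.228,-0.06,0,0,0,0],[0.03,-0.228,-0.06,0,0,0,0]]]'; python3 - <<'E'
from h import *
m=bot.camera_model("wrist");w=bot.camera("wrist");cv2.imwrite("pics/g.png",w)
print(bot.get_obs()["eef_pos"])
g=cv2.GaussianBlur(w,(3,3),0);gr=cv2.cvtColor(g,cv2.COLOR_BGR2GRAY)
for z,r in((.052,11),(.034,27)):
    u,v=proj(m,[.432,-.259,z]);d=(np.linalg.inv(m["T"])@[.432,-.259,z,1])[2];R=341*r/1000/d
    u0,v0=int(max(0,u-R-20)),int(max(0,v-R-20));c=cv2.HoughCircles(gr[v0:int(v+R+20),u0:int(u+R+20)],cv2.HOUGH_GRADIENT,1,6,param1=50,param2=10,minRadius=int(R-3),maxRadius=int(R+4))
    print(z,(u,v,R),[(onz(m,*(q[:2]+[u0,v0]),z).round(4).tolist(),round(float(q[2]),1)) for q in c[0][:3]] if c is not None else None)
# radial brightness profiles (grey value, px row/col lines) about the weight
u,v=proj(m,[.432,-.259,.03]);print(u,v)
for a in range(0,360,45):
    print(a,[int(gr[int(round(proj(m,q)[1])),int(round(proj(m,q)[0]))]) for q in [[.431+r/1000*np.cos(np.radians(a)),-.2585+r/1000*np.sin(np.radians(a)),.014] for r in range(14,50,2)]])
E
```

```text
clock: 28.47
eef_pos: [0.4811, -0.2577, 0.1936]
tool_rot: [0.0, 1.0, 0.0, -0.0]
ft_force: [0.2, 0.9, 1.6]
grip_width: 0.0857
[ 0.48139247 -0.25735097  0.19388326]
0.052 (np.float64(278.9424937971412), np.float64(137.8342566568301), np.float64(13.82217470834757)) [([0.4333, -0.2594], 11.8), ([0.4436, -0.2706], 14.1)]
0.034 (np.float64(279.07464270809845), np.float64(136.34434723965128), np.float64(31.889846340006358)) [([0.4296, -0.2586], 34.4), ([0.4346, -0.2595], 33.3), ([0.4223, -0.2628], 29.9)]
279.10188219973594 136.03723630838567
0 [119, 104, 111, 118, 119, 119, 119, 118, 114, 97, 92, 99, 101, 101, 113, 129, 130, 130]
45 [94, 108, 119, 119, 118, 118, 118, 117, 102, 94, 98, 100, 99, 99, 100, 100, 100, 100]
90 [119, 119, 119, 119, 119, 121, 105, 70, 71, 94, 98, 100, 100, 100, 105, 125, 129, 129]
135 [120, 120, 120, 121, 122, 97, 69, 46, 69, 86, 93, 102, 102, 101, 102, 102, 101, 101]
180 [118, 119, 120, 120, 115, 85, 49, 46, 55, 80, 85, 100, 103, 104, 111, 125, 127, 127]
225 [123, 122, 120, 120, 121, 113, 69, 44, 55, 72, 76, 102, 104, 104, 105, 105, 105, 106]
270 [122, 121, 120, 120, 119, 121, 121, 93, 60, 72, 80, 99, 103, 104, 111, 126, 128, 129]
315 [112, 117, 120, 119, 118, 119, 117, 118, 114, 84, 82, 101, 102, 102, 102, 102, 102, 102]
```

Knob and body are concentric and upright, with dark floor visible on both y sides, so the 500 is inside the recess. Handing in.

```bash
python3 -c "
from workcell import bot
print(bot.job_done(), bot.get_obs()['clock'])"
```

```text
the job is handed in; nothing more can be done
the job is handed in; nothing more can be done
```

All four check weights are in their matching holders, placed in the order 50, 100, 200, 500. I handed the job in at about 28.5 s of the 96 s allowed. Each weight was lowered until it touched the recess floor (10–14 N), then released.

**50, 100 and 200:** pictures taken after each release show them upright in their recesses. The 50 leaned about 6–7° before and during the grip, so I tilted the tool 6.5° to set it down straight.

**500:** I had reached the picture limit, so I checked this one by numbers only.
- The knob and body are concentric, about 2.5 mm off the recess centre, within the 4.5 mm play.
- An earlier look from higher up put the knob 3.8 mm off, still within the play.
- It touched down 1.4 mm higher than I calculated. That is still below the chamfer, so I think the knob slipped slightly in the pads.

**Timer, counter and pink look-alikes:** the scene camera shows them unchanged from the start. The side camera's before-and-after difference was higher at all the spots I compared; I did not look into why and relied on the scene camera. The automatic circle fits on the smaller weights in the last overview were too noisy to use, so those rest on the earlier pictures.

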